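# Fill the bedside ramekin with aroma beads from the tilt-out drawer

### The job

Stand the white ramekin on the round ivory disc under the mouth of the small blue tilt-out drawer, then tilt the drawer out by its white bar to about 45 degrees (never past 60) and hold it there until all four aroma beads have rolled into the ramekin. Then tilt the drawer fully back until its floor is level again and stand the ramekin with its beads back wholly on the cork coaster. Leave the amber bottles and the teaspoon where they are.

Things in the scene. Friction and masses are not known exactly. Their poses are not given: they have to be found in the camera images.
- dispenser: Fixed low pale wooden frame of the tilt-out drawer: base plate 180 x 104 mm, 8 mm thick, reaching from x=-98 to x=+82; two side cheeks and a back panel, 90 mm high, stand behind x=-2 (80 mm wide overall). Origin at table height; -x is its front (where the beads come out), y across, z up. Its yaw on the table varies.
- spot (a point): Centre of the ivory disc (72 mm across) let in flush in the top of the frame's base plate, 8 mm above the table: the place for the ramekin, in front of and below the drawer's mouth. In the frame's axes it lies 46 mm ahead (-x) of the frame's origin.
- hinge (a point): Mid point of the drawer's hinge line, which runs along the frame's y axis, 45 mm above the table and 8 mm behind (+x) the frame's origin.
- drawer (a joint): Tilt of the translucent blue drawer (52 mm wide), rad: 0 = fully back, floor level; grows as its top comes forward (frame's -x); stop at 1.2. It stays where it is left (about 2 N at the bar). Its floor, 52 mm deep, lies 35 mm above the hinge line and ends at an open mouth 4 mm ahead of that line, with a 1.6 mm ridge that keeps the beads in below about 30 degrees. Walls end 84 mm above it.
- bar (a point): Middle of the drawer's white round grip bar (10 mm thick, along the frame's y, 43 mm clear between its posts), moving with the drawer. Level: 22 mm behind (+x) and 115 mm above the hinge line, 160 mm above the table, 26 mm clear over the walls. At 45 degrees: 66 mm ahead of the hinge line and 97 mm above it; the mouth's edge is then 28 mm ahead and 22 mm above.
- ramekin: White straight-sided ceramic ramekin, 66 mm outside diameter, 42 mm high, wall 4 mm, floor 5 mm thick, empty at first, about 160 g, starting on the coaster. Origin: centre of its underside; z up.
- ramekin_in (a point): Centre of the ramekin's inner floor, 5 mm above its underside.
- coaster: Fixed round cork coaster, 100 mm across, 6 mm thick, on the table. Origin: centre of its underside (table height).
- bead0_center (a point): Centre of aroma bead 0, a terracotta ceramic ball 20 mm across, 10 g, lying at first in the drawer.
- bead1_center (a point): Centre of aroma bead 1, a terracotta ceramic ball 20 mm across, 10 g, lying at first in the drawer.
- bead2_center (a point): Centre of aroma bead 2, a terracotta ceramic ball 20 mm across, 10 g, lying at first in the drawer.
- bead3_center (a point): Centre of aroma bead 3, a terracotta ceramic ball 20 mm across, 10 g, lying at first in the drawer.
- bottle_a: Bystander: amber screw-top bottle, 48 mm across, 105 mm high, black cap. Origin: centre of its underside.
- bottle_b: Bystander: amber screw-top bottle, 48 mm across, 105 mm high, white cap. Origin: centre of its underside.
- spoon: Bystander: steel teaspoon, 140 mm long, 8 mm high, lying on the table along its own x, bowl to +x. Origin: mid-length, at table height.
Things that resemble listed ones, but are neither listed nor needed, are in the scene too. Leave any red or yellow look-alike of the dispenser alone.

How it is judged (in metres and radians):
On the way, in this order (a step that is already met when the one before it is completed fails the run):
1. the ramekin stands on the ivory disc under the drawer's mouth (within 25 mm of its centre) (distance between ramekin and spot below 0.025 m and angle between ramekin's own z axis and vertical below 0.12 rad), for 0.2 s.
2. the drawer is held tilted out to 45 degrees, give or take 8 (value of joint drawer between 0.645 and 0.925 rad), for 0.4 s.
3. the drawer is back level (within 5 degrees) and all four beads are in the ramekin (value of joint drawer below 0.087 rad and distance between each of bead0_center, bead1_center, bead2_center, bead3_center and ramekin_in below 0.034 m), for 0.2 s.
At the end, for the whole second after the job is handed in: The ramekin stands upright, released and at rest wholly on the coaster (centre within 22 mm of the coaster's, within 5 degrees of upright) with all four beads in it, and the drawer is back level (within 5 degrees) (all of step 3 and horizontal distance between ramekin and coaster below 0.022 m and z of ramekin in the frame of coaster between 0.003 and 0.01 m and angle between ramekin's own z axis and vertical below 0.08 rad and linear speed of ramekin below 0.02 m/s); the robot touches nothing.
It fails at once if the drawer is tilted past 60 degrees (value of joint drawer above 1.06 rad).
It fails at once if an amber bottle or the teaspoon is shifted more than 40 mm (distance of any of bottle_a, bottle_b, spoon from where it was at the start of the episode above 0.04 m).
It also fails if it takes over 72 s, if anything falls off the work surface, if the arm or the gripper's body presses on something with over 40 N, if the wrist force passes 120 N, or if a joint passes its speed limit or range.

### The arm

A 6-joint arm with a two-finger parallel gripper is mounted at the origin on the work surface. World frame = base frame: x ahead of the robot, y to its left, z up, the work surface at z = 0. Lengths are in m, angles in degrees, forces in N, time in s.
With the tool pointing down it reaches from about 0.325 to 0.9 m from the base axis. Payload 6.1 kg.
Tool frame: the origin (TCP) lies midway between the tips of the shut fingers; the grasp point (between the pads) lies 19 mm behind it; z points along the fingers, y is the line along which they close (so a half turn about z gives the same grasp; the last joint's range is limited). The gripper opens to 85 mm and grips with 20 to 120 N. Pads are 22 mm wide; open, the fingers measure 114 mm over their backs; the gripper's body (76 mm by 85 mm) begins 54 mm behind the grasp point. The pads swing forward as they close: fully open they stand 13 mm farther back than shut.
Start: joints at [58.78, 12.628, 87.462, -0, 79.91, -7.225], TCP at [0.254, 0.571, 0.231] pointing down, gripper open.
Joint ranges: [-170.65, 170.65], [-52.31, 119.04], [5.05, 147.46], [-71.25, 251.25], [11.57, 151.72], [-153.62, 153.62]. Speed limits (degrees/s): [147.25, 147.25, 172.46, 180, 180, 180].

### API

Orientations are given as a 3x3 rotation matrix whose columns are the frame's x, y, z axes.
In Python, from bench import move_to, line_to, movej, grip, wait, ik, state, camera, Unreachable, job_done gives the robot as it stands. The module is installed in compiled form; this text tells all that it offers. Calls block until the motion is done:
- move_to(position, orientation): joint-space move of the TCP to a pose.
- line_to(position, ori=None, v=0.15, until_force=None): straight line of the TCP; ori=None keeps the orientation; v is the mean speed in m/s. With until_force (N) it stops when the force on the tool has changed by that much, and returns True; else False.
- movej(angles): joint-space move.
- grip(opening): finger opening in m; the grip force is fixed at half the most; returns when the fingers have stopped.
- wait(seconds).
- ik(position, orientation): joint angles nearest the present ones, or None.
- state(): the state.
- camera(name): name is "scene" or "top" or "wrist"; returns a dict with "pixels" (420x560x3 uint8, red, green, blue), "depth" (420x560 float32, m along the optical axis (not along the pixel's ray), 0 where there is no reading), "intrinsics" (3x3 intrinsics, pixels), "T" (4x4, takes a point from camera to world coordinates). Camera axes: x right, y down, z forward; pixel columns grow to the right and rows downward; lengths in m; the calibration is good to about 2 mm. A picture is of the moment at which its call begins.
A pose or a line that the arm cannot do raises Unreachable and nothing moves.
- job_done(): hands the job in; it is judged then, once.
The state is a dict: "time": time; "q": joint angles; "joint_velocities": joint speeds; "joint_efforts": joint torques, N m; "position": TCP position; "ee_rot": TCP orientation; "contact_force": force on the tool from outside, world axes, zero at the start; "torque": the same for the moment, N m; "gripper_width": finger opening in m; "gripper_force": force on a finger pad.
Only numpy, scipy, OpenCV 4.12 (cv2) and the standard library are available. Lean on these libraries where they do the work, as an engineer would, in place of code of your own. Each camera call takes 0.05 s, during which the arm holds its last target. There are 200 camera calls.

## Working session

There is one attempt and no reset: what is moved stays moved. The work goes in short steps, each a Python script; the robot and the scene stay as the last script left them, time stands still between calls to the robot, and variables do not carry over. Pictures are saved under pics/ and viewed, at most 10 in all, crops included, and the job is handed in when it is done.

```bash
mkdir -p pics; python3 - <<'E'
from bench import *
import cv2,numpy as np
for n in ["top","scene"]:
    c=camera(n); np.savez(f"{n}0.npz",**c)
    cv2.imwrite(f"pics/{n}0.png",cv2.resize(c["pixels"][:,:,::-1],(800,600)))
    print(n,c["intrinsics"].tolist(),np.round(c["T"],3).tolist())
s=state();print(s["time"],s["gripper_width"],s["ee_rot"])
E
```

```text
top [[408.01539285392505, 0.0, 282.3626115480195], [0.0, 408.01539285392505, 205.9531824979647], [0.0, 0.0, 1.0]] [[0.012, -0.988, 0.154, 0.357], [-1.0, -0.011, 0.004, 0.052], [-0.002, -0.154, -0.988, 1.171], [0.0, 0.0, 0.0, 1.0]]
scene [[397.70076083066067, 0.0, 278.87917254450167], [0.0, 397.70076083066067, 214.23191856354427], [0.0, 0.0, 1.0]] [[-0.486, 0.662, -0.571, 1.087], [0.874, 0.379, -0.305, 0.356], [0.014, -0.647, -0.763, 0.928], [0.0, 0.0, 0.0, 1.0]]
0.1 0.0852638020186629 [[-9.13571537e-01  4.06676927e-01 -9.61584112e-04]
 [ 4.06677994e-01  9.13570213e-01 -1.57314280e-03]
 [ 2.38713724e-04 -1.82823358e-03 -9.99998300e-01]]
```

View pics/top0.png

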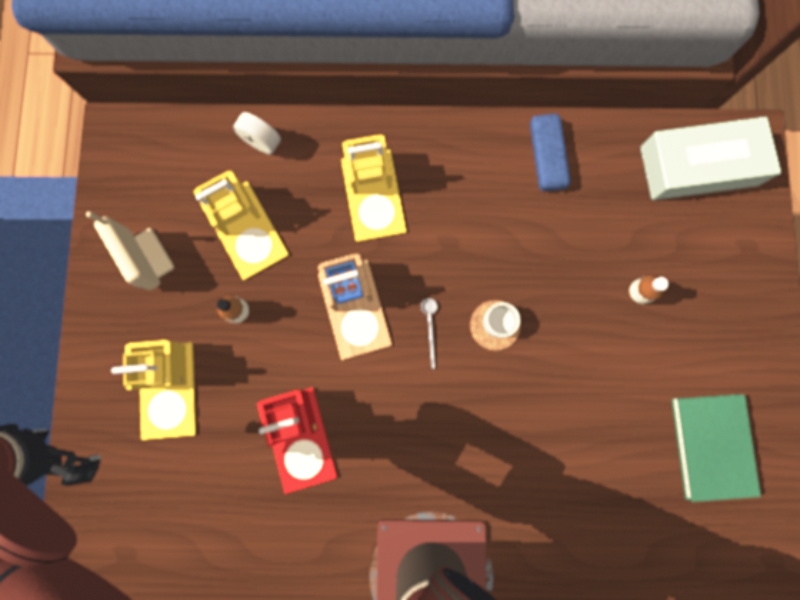

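View pics/scene0.png

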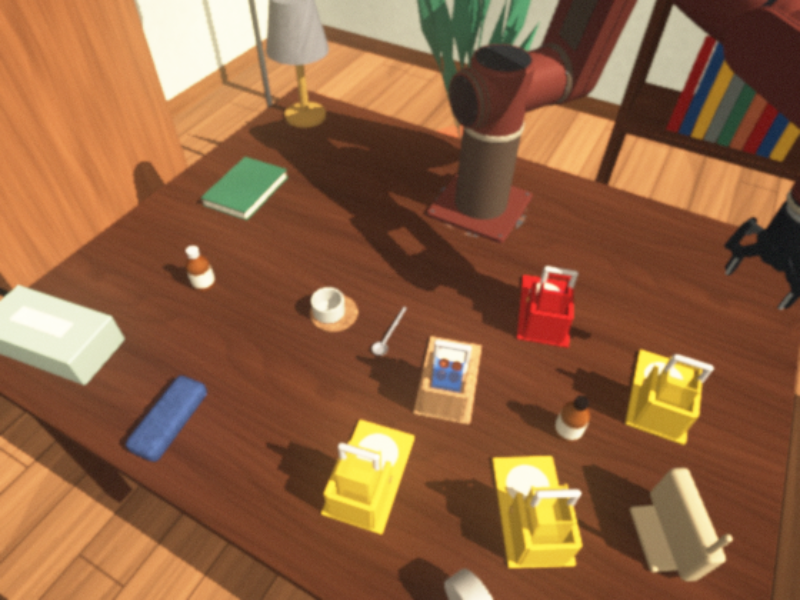

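The top view (800x600 px) shows the blue dispenser at (352,300) with its disc at (360,328) and bar at (342,277). The ramekin is at (502,320) on the coaster (496,326), with the spoon at (431,330) and the bottles at (232,308) and (648,290). In the scene view the ramekin is at (327,303) and the bar at (452,348). The frame's front faces the robot.

```bash
cat > h.py <<'E'
import numpy as np,cv2
def ray(c,uv):
    K,T=c["intrinsics"],c["T"]; d=T[:3,:3]@np.linalg.solve(K,[uv[0],uv[1],1.]); return T[:3,3],d/np.linalg.norm(d)
def plane(c,uv,z):
    o,d=ray(c,uv); return o+d*(z-o[2])/d[2]
def tri(pairs):
    A=np.zeros((3,3));b=np.zeros(3);L=[ray(c,uv) for c,uv in pairs]
    for o,d in L:
        P=np.eye(3)-np.outer(d,d);A+=P;b+=P@o
    x=np.linalg.solve(A,b); return x,[float(np.linalg.norm((np.eye(3)-np.outer(d,d))@(x-o))) for o,d in L]
def blobs(mask,roi,amin=20):
    x0,y0,x1,y1=roi; m=np.zeros(mask.shape,np.uint8); m[y0:y1,x0:x1]=mask[y0:y1,x0:x1]
    cs,_=cv2.findContours(m,cv2.RETR_EXTERNAL,cv2.CHAIN_APPROX_NONE)
    return sorted([c for c in cs if cv2.contourArea(c)>=amin],key=cv2.contourArea,reverse=True)
def hsv(c): return cv2.cvtColor(c["pixels"],cv2.COLOR_RGB2HSV).astype(int)
def white(c,s=60,v=150):
    h=hsv(c); return ((h[...,1]<s)&(h[...,2]>v)).astype(np.uint8)
E
python3 - <<'E'
from h import *
t=dict(np.load("top0.npz"));s=dict(np.load("scene0.npz"))
np.set_printoptions(precision=4,suppress=True)
def show(n,c,m,roi,a=15):
    for b in blobs(m,roi,a)[:5]:
        (x,y),wh,an=cv2.minAreaRect(b); print(n,"rect",round(x,1),round(y,1),np.round(wh,1),round(an,1),"area",cv2.contourArea(b), "ell",np.round(cv2.fitEllipse(b)[:2],1).tolist() if len(b)>5 else "")
show("t disc/bar",t,white(t,70,170),(215,175,280,255))
show("t ram",t,white(t,70,150),(325,200,375,255))
show("t spoon",t,white(t,90,120),(285,200,315,262))
h=hsv(t);
for p in [(332,237),(325,228),(245,215),(232,225),(252,230),(351,224),(346,218),(240,193)]: print(p,t["pixels"][p[1],p[0]],h[p[1],p[0]], "depthpt",plane(t,p,0)[:2])
show("s ram",s,white(s,80,120),(205,190,255,235))
show("s bar",s,white(s,80,130),(295,230,340,285))
big=[cv2.resize(t["pixels"][170:270,210:380,::-1],None,fx=4.5,fy=4.5,interpolation=cv2.INTER_CUBIC)]
cv2.imwrite("pics/crop1.png",big[0])
E
```

```text
t disc/bar rect 251.0 229.5 [25. 26.] 90.0 area 528.5 ell [[251.2, 229.2], [25.3, 26.7]]
t disc/bar rect 238.4 195.4 [ 8.9 25.3] 72.9 area 115.0 ell [[239.0, 194.2], [7.8, 25.4]]
t ram rect 350.5 223.5 [23. 25.] 90.0 area 473.0 ell [[350.8, 223.6], [23.5, 25.7]]
t spoon rect 300.0 233.0 [50. 12.] 90.0 area 210.0 ell [[301.3, 230.1], [13.3, 44.9]]
(332, 237) [221 151 105] [ 12 134 221] depthpt [ 0.4505 -0.0873]
(325, 228) [129  80  57] [ 10 142 129] depthpt [ 0.4762 -0.0673]
(245, 215) [174 130  92] [ 14 120 174] depthpt [0.5113 0.1642]
(232, 225) [255 222 154] [ 20 101 255] depthpt [0.4818 0.2009]
(252, 230) [255 255 252] [ 30   3 255] depthpt [0.468  0.1429]
(351, 224) [208 196 172] [ 20  44 208] depthpt [ 0.4886 -0.1424]
(346, 218) [195 184 164] [ 19  41 195] depthpt [ 0.5059 -0.1281]
(240, 193) [255 255 251] [ 30   4 255] depthpt [0.5759 0.1804]
s ram rect 228.5 213.0 [24. 23.] 90.0 area 445.0 ell [[229.3, 213.0], [22.6, 25.2]]
s bar rect 314.9 253.2 [26.5 28.6] 10.3 area 414.0 ell [[316.1, 250.1], [25.5, 29.8]]
```

View pics/crop1.png

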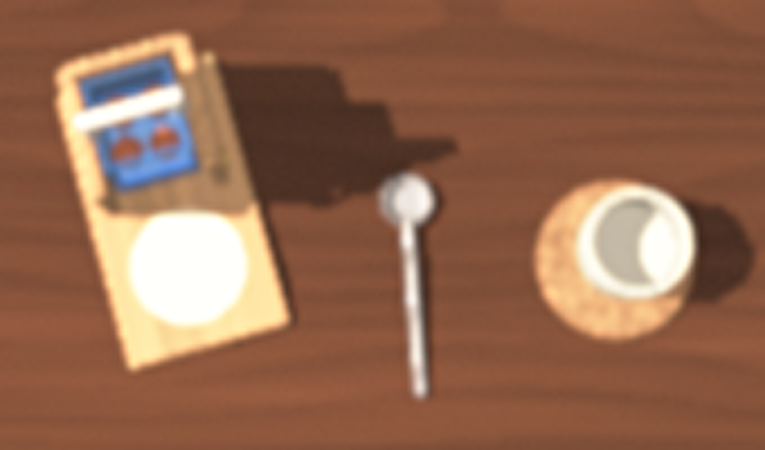

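The crop shows the coaster centred near crop pixel (615,258), the disc at (188,268), the bar at (128,108) and two beads in front of the bar. Next I'll move up to the coaster and dispenser and measure with the wrist camera.

```bash
cat >> h.py <<'E'
np.set_printoptions(precision=4,suppress=True)
def Rt(yaw,tilt=0.):
    """tool down, tool y along frame y (yaw rad); tilt>0: tool top leans to frame -x"""
    fx=np.array([np.cos(yaw),np.sin(yaw),0]);fy=np.array([-np.sin(yaw),np.cos(yaw),0])
    z=np.array([0,0,-1.])*np.cos(tilt)+fx*np.sin(tilt)
    return np.c_[np.cross(fy,z),fy,z]
E
python3 - <<'E'
from h import *
from bench import *
t=dict(np.load("top0.npz"));s=dict(np.load("scene0.npz"))
disc=plane(t,(251.1,229.3),.008);bar=plane(t,(238.7,194.8),.160);ram=plane(t,(350.7,223.6),.048);co=plane(t,(346.7,227.3),.006)
yaw=np.arctan2(*(bar-disc)[1::-1]);print(disc,bar,ram,co,np.degrees(yaw),np.linalg.norm((bar-disc)[:2]))
print("ram tri (top blob/scene blob)",tri([(t,(350.7,223.6)),(s,(228.9,213))]))
R=Rt(yaw);q=ik([.45,-.05,.32],R);print("ik",q)
if q is None or abs(q[5])>140: R=Rt(yaw+np.pi);print("flip",ik([.45,-.05,.32],R))
move_to([.42,ram[1]+.03,.32],R);c=camera("wrist");np.savez("w0.npz",**c);T=c["T"];print(T)
Rc=R.T@(T[:3,3]-state()["position"]);print("cam in tool",Rc)
move_to([.42,disc[1]-.01,.34],R);c2=camera("wrist");np.savez("w1.npz",**c2)
print(state()["time"],state()["q"])
cv2.imwrite("pics/w01.png",cv2.resize(np.vstack([c["pixels"],c2["pixels"]])[:,:,::-1],(400,600)))
E
```

```text
[0.4692 0.1449 0.008 ] [0.5414 0.166  0.16  ] [ 0.4843 -0.1336  0.048 ] [ 0.4783 -0.1289  0.006 ] 16.35071785389449 0.07518734851380435
ram tri (top blob/scene blob) (array([ 0.4856, -0.135 ,  0.0305]), [0.0015947854084673242, 0.001594785408467262])
ik [ -16.3373  -14.2675  104.6551   -0.       89.6123 -122.688 ]
[[-0.2827  0.9261  0.2497  0.3568]
 [ 0.9592  0.2731  0.073  -0.1215]
 [-0.0005  0.2601 -0.9656  0.4621]
 [ 0.      0.      0.      1.    ]]
cam in tool [ 0.0659  0.0002 -0.1422]
3.6333 [  7.4447 -16.2378 104.1713  -0.0321  92.0848 -98.8564]
```

View pics/w01.png

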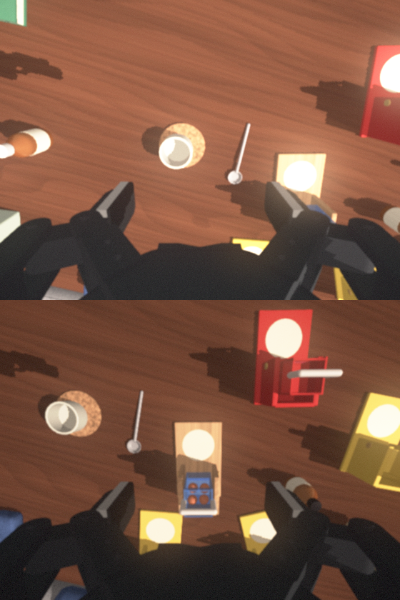

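The wrist views (400x300 halves) show the ramekin and coaster at (177,152) in the upper one. In the lower one the ramekin is at (66,117), the disc at (198,145), the beads at (198,195) and the bar at (199,213). I'll triangulate the ramekin rim, disc, coaster and bar from these.

```bash
python3 - <<'E'
from h import *
t,s,a,b=[dict(np.load(f)) for f in("top0.npz","scene0.npz","w0.npz","w1.npz")]
def ell(c,m,roi):
    B=blobs(m,roi,40)
    return [(np.round(cv2.fitEllipse(cv2.convexHull(k))[0],1).tolist(),cv2.contourArea(k)) for k in B[:4]]
k=1.4
def roi(x,y,r,dx=0): return tuple(int(v) for v in(k*x-r,k*y-r,k*x+r,k*y+r))
ra,rb=roi(177,152,32),roi(66,117,34); da,db=roi(300,175,34),roi(198,145,33)
for n,c,r in(("ram a",a,ra),("ram b",b,rb),("disc a",a,da),("disc b",b,db),("bar b",b,roi(199,213,30))): 
    print(n,ell(c,white(c,75,140),r), r)
def cork(c):
    h=hsv(c);return ((h[...,0]>6)&(h[...,0]<22)&(h[...,1]>75)&(h[...,2]>165)).astype(np.uint8)
for n,c,r in(("co a",a,roi(181,146,42)),("co b",b,roi(74,113,44)),("co t",t,(325,205,375,255))):
    m=cork(c)|white(c,75,140); m=cv2.morphologyEx(m,cv2.MORPH_OPEN,np.ones((3,3)))
    for q in blobs(cork(c),r,40)[:2]: print(n,cv2.boundingRect(q),cv2.contourArea(q),cv2.minEnclosingCircle(q))
# crops for inspection
f=lambda c,r,p=12:cv2.resize(c["pixels"][max(r[1]-p,0):r[3]+p,max(r[0]-p,0):r[2]+p,::-1],(390,290),interpolation=cv2.INTER_CUBIC)
for n,c,r in(("a",a,ra),("b",b,rb),("da",a,da),("db",b,roi(198,180,75))): print(n,"crop x0,y0,x1,y1",max(r[0]-12,0),max(r[1]-12,0),r[2]+12,r[3]+12)
cv2.imwrite("pics/crop2.png",np.vstack([np.hstack([f(a,ra),f(b,rb)]),np.hstack([f(a,da),f(b,roi(198,180,75))])]))
E
```

```text
ram a [([246.7, 211.9], 1830.0)] (215, 180, 279, 244)
ram b [([91.6, 163.7], 2136.0)] (58, 129, 126, 197)
disc a [([425.3, 241.8], 3001.5), ([399.8, 272.0], 237.5)] (386, 210, 454, 279)
disc b [([277.3, 202.5], 1497.5)] (244, 170, 310, 236)
bar b [([277.8, 290.8], 436.0)] (248, 268, 308, 328)
co a (211, 162, 84, 84) 3948.0 ((252.5, 203.5), 58.68996047973633)
co b (85, 127, 57, 64) 1486.0 ((109.72638702392578, 157.79107666015625), 34.31350326538086)
co t (329, 210, 34, 36) 425.5 ((346.19378662109375, 227.1626739501953), 18.121089935302734)
a crop x0,y0,x1,y1 203 168 291 256
b crop x0,y0,x1,y1 46 117 138 209
da crop x0,y0,x1,y1 374 198 466 291
db crop x0,y0,x1,y1 190 164 364 339
```

View pics/crop2.png

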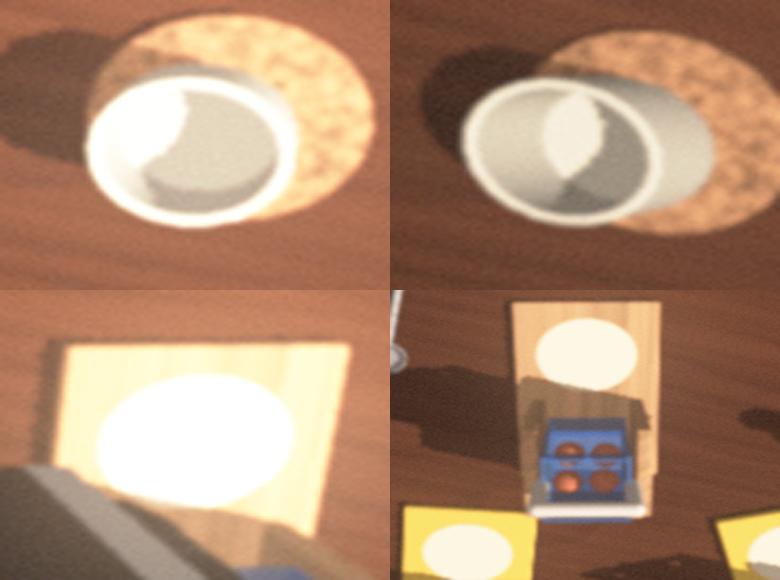

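The crops show the rim ellipse at about (245.9,213.8) in w0 and (86.6,164.9) in w1. The disc is at (277.5,202.7) and the bar at (278.1,296.8) in w1, and four beads sit in the drawer.

```bash
python3 - <<'E'
from h import *
t,s,a,b=[dict(np.load(f)) for f in("top0.npz","scene0.npz","w0.npz","w1.npz")]
print("rim",tri([(a,(245.9,213.8)),(b,(86.6,164.9))]),plane(a,(245.9,213.8),.048),plane(b,(86.6,164.9),.048),plane(t,(350.7,223.6),.048))
print("disc",tri([(t,(251.1,229.3)),(b,(277.5,202.7))]),tri([(a,(420.4,246.4)),(b,(277.5,202.7))]),plane(b,(277.5,202.7),.008),plane(a,(420.4,246.4),.008))
print("bar",tri([(t,(238.5,194.3)),(b,(278.1,296.8))]),plane(b,(278.1,296.8),.16),plane(t,(238.5,194.3),.16))
print("coaster",plane(a,(255.3,203.2),.006),plane(t,(346.5,227.2),.006),tri([(t,(346.5,227.2)),(a,(255.3,203.2))]))
# base plate front corners in w1 crop (513,303),(662,303)
for x,y in((513,303),(662,303),(514,388),(661,400)): print("corner",plane(b,((x-390)/390*174+190,(y-290)/290*175+164),.008))
# bar ends
print("bar ends",plane(b,((530-390)/390*174+190,(512-290)/290*175+164),.16),plane(b,((646-390)/390*174+190,(511-290)/290*175+164),.16))
E
```

```text
rim (array([ 0.4845, -0.1336,  0.0473]), [3.261919478617767e-05, 3.261919478629004e-05]) [ 0.4842 -0.1335  0.048 ] [ 0.4843 -0.1332  0.048 ] [ 0.4843 -0.1336  0.048 ]
disc (array([0.4687, 0.145 , 0.0138]), [0.0006063504557702192, 0.0006063504557702632]) (array([0.4695, 0.1458, 0.0104]), [9.29757586171756e-05, 9.297575861716192e-05]) [0.4702 0.146  0.008 ] [0.47   0.1473 0.008 ]
bar (array([0.5416, 0.1674, 0.165 ]), [0.0013594434975285048, 0.001359443497528496]) [0.5444 0.1696 0.16  ] [0.5426 0.1666 0.16  ]
coaster [ 0.4765 -0.1252  0.006 ] [ 0.4786 -0.1283  0.006 ] (array([ 0.477 , -0.1265,  0.0093]), [0.0018241029406011596, 0.0018241029406011907])
corner [0.4369 0.083  0.008 ]
corner [0.4075 0.1828 0.008 ]
corner [0.5182 0.1051 0.008 ]
corner [0.4997 0.212  0.008 ]
bar ends [0.5545 0.1407 0.16  ] [0.5363 0.1996 0.16  ]
```

```bash
cat >> h.py <<'E'
YAW=np.radians(16.7);F=np.array([np.cos(YAW),np.sin(YAW),0]);FY=np.array([-F[1],F[0],0])
DISC=np.array([.4698,.1458,.008]);O=np.array([*(DISC+.046*F)[:2],0]);COAST=np.array([.4775,-.127,.006])
TL=np.radians(12);RG=Rt(YAW,TL);D=.024
UP=np.array([0,0,1.])
E
python3 - <<'E'
from h import *
from bench import *
ram=np.array([.4843,-.1335,.006])
g=ram+.030*UP+D*RG[:,2]
put=DISC-.002*F+.030*UP+D*RG[:,2]
print(ik(g,RG),ik(put,RG))
move_to(g+.1*UP,RG);line_to(g,v=.1);grip(.05)
s=state();print("w",s["gripper_width"],s["gripper_force"],s["position"]-g)
line_to(g+.1*UP,v=.12)
s=state();print("lift w",s["gripper_width"],s["contact_force"])
if s["gripper_width"]>.06:
    line_to(put+.1*UP,v=.15);line_to(put+.008*UP,v=.1)
    print(line_to(put-.004*UP,v=.02,until_force=4))
    s=state();print("z err",s["position"]-put,s["contact_force"],s["time"])
E
```

```text
[ -29.8647    6.318   122.0537   12.5513   44.0061 -145.0301] [   6.6804    2.9576  125.4071    3.2357   39.8581 -102.2899]
w 0.06384661582547353 66.4002797473222 [ 0.0009 -0.0005  0.0013]
lift w 0.06380517588362357 [ 0.2483 -0.0416 -2.6557]
True
z err [0.0005 0.0001 0.0013] [-2.2546  0.4956  5.8696] 10.9583
```

```bash
python3 - <<'E'
from h import *
from bench import *
grip(.085)
p=np.array(state()["position"]);line_to(p+.12*UP,v=.15)
move_to(DISC+[-.06,-.0,.30],Rt(YAW))
c=camera("wrist");np.savez("w2.npz",**c);cv2.imwrite("pics/w2.png",c["pixels"][:,:,::-1])
bar=O+.030*F+.160*UP
# reachability of the arc, tool turning with a fraction k of the drawer tilt
for k in(0,.5,1):
    out=[]
    for th in np.radians([0,15,30,45]):
        h=O+.008*F+.045*UP
        P=h+F*(.022*np.cos(th)-.115*np.sin(th))+UP*(.115*np.cos(th)+.022*np.sin(th))
        R=Rt(YAW+np.pi/2,0); R=cv2.Rodrigues(-FY*th*k)[0]@R
        q=ik(P+.019*R[:,2],R); out.append(None if q is None else np.round(q,0).tolist())
    print(k,out)
E
```

```text
0 [None, None, None, None]
0.5 [None, None, None, None]
1 [None, None, None, None]
```

View pics/w2.png

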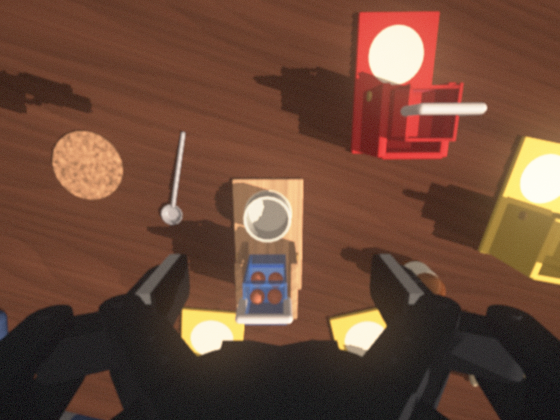

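The ramekin stands on the disc (rim at (268,217)), all four beads are still in the drawer, and the coaster is in full view at (88,165). I'll check the placing and plan the bar arc with the other half turn.

```bash
cat >> h.py <<'E'
H=O+.008*F+.045*UP
def arc(th,k=1.,base=0.):
    P=H+F*(.022*np.cos(th)-.115*np.sin(th))+UP*(.115*np.cos(th)+.022*np.sin(th))
    R=cv2.Rodrigues(-FY*(th*k+base))[0]@Rt(YAW-np.pi/2)
    return P+.019*R[:,2],R
E
python3 - <<'E'
from h import *
from bench import *
c=dict(np.load("w2.npz"))
B=blobs(white(c,75,110),(238,185,300,248),100)[0];e=cv2.fitEllipse(cv2.convexHull(B));print("ram",e,plane(c,(268,217),.05),plane(c,e[0],.05)[:2]-DISC[:2])
h=hsv(c);m=((h[...,1]>60)&(h[...,2]>125)&(h[...,0]<22)).astype(np.uint8)
m=cv2.morphologyEx(m,cv2.MORPH_CLOSE,np.ones((5,5)))
for b in blobs(m,(40,120,135,210),300)[:2]: e=cv2.fitEllipse(cv2.convexHull(b));print("coaster",e,plane(c,e[0],.006))
print("bar",plane(c,(264,320),.16),O+.03*F)
for k,base in((0,0),(.5,0),(1,0),(1,-.35)):
    print(k,base,[None if (q:=ik(*arc(np.radians(d),k,base))) is None else np.round(q).tolist() for d in(0,15,30,45)])
E
```

```text
ram ((267.369873046875, 216.10433959960938), (49.38967514038086, 52.454559326171875), 17.91543960571289) [0.4639 0.1462 0.05  ] [-0.0069 -0.0008]
coaster ((87.05458068847656, 163.49444580078125), (67.34496307373047, 78.44284057617188), 143.76246643066406) [ 0.4748 -0.1255  0.006 ]
bar [0.545  0.1693 0.16  ] [0.5426 0.1676 0.    ]
0 0 [[9.0, 10.0, 101.0, -0.0, 69.0, -7.0], [9.0, 5.0, 106.0, -0.0, 69.0, -8.0], [8.0, 2.0, 110.0, -0.0, 68.0, -8.0], [8.0, -1.0, 115.0, -0.0, 67.0, -9.0]]
0.5 0 [[9.0, 10.0, 101.0, -0.0, 69.0, -7.0], [8.0, -0.0, 112.0, 1.0, 61.0, -9.0], [7.0, -9.0, 122.0, 3.0, 53.0, -12.0], [5.0, -18.0, 132.0, 6.0, 44.0, -16.0]]
1 0 [[9.0, 10.0, 101.0, -0.0, 69.0, -7.0], [7.0, -5.0, 118.0, 3.0, 53.0, -11.0], [4.0, -20.0, 134.0, 10.0, 37.0, -19.0], None]
1 -0.35 [[10.0, 25.0, 85.0, -2.0, 91.0, -6.0], [9.0, 9.0, 101.0, -1.0, 74.0, -7.0], [7.0, -6.0, 118.0, 2.0, 58.0, -10.0], [4.0, -20.0, 134.0, 8.0, 42.0, -17.0]]
```

The ramekin is within about 5–7 mm of the spot, which is fine. Next I'll cage the bar with the fingers slightly open so it isn't squeezed, then sweep the arc, going fast past 25° and with the tool leaned 20° back at the start.

```bash
python3 - <<'E'
from h import *
from bench import *
grip(.05)
B=-.35
P,R=arc(0,1,B); print(P,R[:,2])
move_to(P-.09*R[:,2],R)
print("touch",line_to(P,v=.08,until_force=8)); print(state()["position"]-P)
grip(.018);s=state();print("w",s["gripper_width"],s["gripper_force"],s["contact_force"],s["time"])
for d,v in((10,.1),(22,.1)):
    p,r=arc(np.radians(d),1,B);line_to(p,r,v=v);print(d,state()["contact_force"],state()["position"]-p)
p,r=arc(np.radians(46),1,B);line_to(p,r,v=.15);s=state();print(46,s["contact_force"],s["position"]-p)
wait(1.0)
for n in("top","scene"):
    c=camera(n);np.savez(n+"3.npz",**c)
t=np.load("top3.npz")["pixels"][160:275,200:353];sc=np.load("scene3.npz")["pixels"][205:320,240:393]
cv2.imwrite("pics/t3.png",cv2.resize(np.hstack([t,sc])[:,:,::-1],(800,300),interpolation=cv2.INTER_CUBIC))
print(state()["time"])
E
```

```text
[0.5364 0.1658 0.1422] [-0.3284 -0.0985 -0.9394]
touch False
[0.0006 0.0001 0.0007]
w 0.017928269813273882 0.0 [ 0.1992  0.8873 -0.0759] 16.6167
10 [-0.8404  1.0782  0.2039] [-0.0006 -0.0002  0.0007]
22 [-1.2767 -0.9358  0.4826] [ 0.0001 -0.0001  0.0007]
46 [0.7273 0.1653 0.4954] [ 0.0018 -0.      0.0017]
18.9667
```

View pics/t3.png

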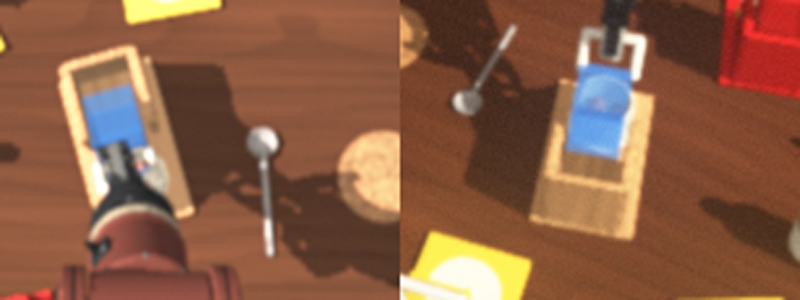

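The drawer is tilted out with the bar in the fingers (scene half (612,45)). No beads are left on its floor, and terracotta shows in the ramekin. I'll tilt it back.

```bash
python3 - <<'E'
from h import *
from bench import *
B=-.35
wait(.6)
for d in(31,16,2):
    p,r=arc(np.radians(d),1,B);line_to(p,r,v=.1)
f0=state()["contact_force"]
p,r=arc(np.radians(-7),1,B);st=line_to(p,r,v=.03,until_force=6);s=state()
print(st,f0,s["contact_force"],(s["position"]-arc(0,1,B)[0])@F)
q=s["position"]-.0 # back off a little so the bar is free, then leave along the tool axis
line_to(np.array(q)-.001*F,v=.02);grip(.05)
R=np.array(state()["ee_rot"]);p=np.array(state()["position"]);line_to(p-.09*R[:,2],v=.12)
move_to(DISC+[-.06,0,.26],Rt(YAW));grip(.085)
c=camera("wrist");np.savez("w4.npz",**c)
cv2.imwrite("pics/w4.png",cv2.resize(c["pixels"][120:345,180:380,::-1],(533,600),interpolation=cv2.INTER_CUBIC));print(state()["time"])
E
```

```text
True [-0.4712 -1.1685 -0.1593] [-2.7653 -1.0602  5.8648] 0.0035953482010053694
24.7
```

View pics/w4.png

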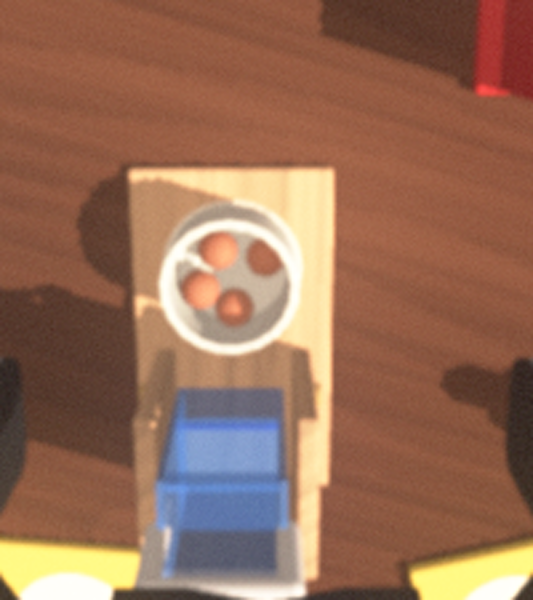

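All four beads are in the ramekin (crop (200–265, 250–310)) and the drawer is empty. To check that it is level, I'll compare the bar with its first picture.

```bash
python3 - <<'E'
from h import *
from bench import *
move_to([.42,-.10,.26],Rt(YAW))
r={"scene":(290,225,350,300),"top":(205,170,285,260)}
for n in("scene","top"):
    c=camera(n);o=dict(np.load(n+"0.npz"));x0,y0,x1,y1=r[n]
    for k,i in(("old",o),("new",c)):
        B=blobs(white(i,80,150),(295,230,340,285) if n=="scene" else(215,175,280,208),15)
        print(n,k,[(np.round(cv2.boundingRect(b)).tolist(),np.round(cv2.minAreaRect(b)[0],2).tolist(),cv2.contourArea(b)) for b in B[:2]])
    d=np.abs(c["pixels"].astype(int)-o["pixels"]).sum(2)
    print(n,"bar-region diff",d[y0:y1,x0:x1].mean())
    # shift of the bar patch by phase correlation
    b=(228,184,252,206) if n=="top" else (300,236,333,262)
    f=lambda i:cv2.cvtColor(i["pixels"],cv2.COLOR_RGB2GRAY)[b[1]:b[3],b[0]:b[2]].astype(np.float32)
    print(cv2.phaseCorrelate(f(o),f(c)))
print(state()["time"])
E
```

```text
scene old [([303, 238, 28, 30], [315.06, 252.19], 359.5)]
scene new [([303, 234, 28, 34], [317.4, 247.1], 431.5)]
scene bar-region diff 31.843555555555554
((-0.6445258069341193, 0.2545477584014151), 0.5982002942159833)
top old [([225, 188, 27, 18], [238.0, 196.5], 165.0)]
top new [([224, 187, 28, 16], [237.31, 191.64], 146.0)]
top bar-region diff 35.38152777777778
((0.051452178445556385, -0.1535872454882199), 0.9237627999650108)
25.7667
```

The drawer is level (bar shift under 0.7 px). Next I'll pick up the full ramekin and carry it to the coaster.

```bash
python3 - <<'E'
from h import *
from bench import *
c=dict(np.load("w4.npz"));rim=plane(c,(266.3,227.6),.05);print("ram",rim,(rim-DISC)@F,(rim-DISC)@FY)
ram=np.array([*rim[:2],.008]);co=np.array([.4765,-.1262,.006])
g=ram+.030*UP+D*RG[:,2];put=co+.030*UP+D*RG[:,2]
move_to(g+.12*UP,RG);line_to(g+.05*UP,v=.12);print("hit",line_to(g,v=.06,until_force=10));grip(.05)
s=state();print("w",s["gripper_width"],s["position"]-g)
line_to(g+.1*UP,v=.08);s=state();print("lift",s["gripper_width"],s["contact_force"])
if s["gripper_width"]>.06:
    line_to(put+.1*UP,v=.12);line_to(put+.010*UP,v=.08)
    print(line_to(put-.004*UP,v=.02,until_force=4));s=state();print("z err",s["position"]-put)
    grip(.085);line_to(np.array(s["position"])+.12*UP,v=.1)
    move_to([.40,-.0,.30],Rt(YAW));c=camera("wrist");np.savez("w5.npz",**c)
    cv2.imwrite("pics/w5.png",c["pixels"][:,:,::-1])
print(state()["time"])
E
```

```text
ram [0.4674 0.1463 0.05  ] -0.0021720761618814 0.0011446515462653535
hit False
w 0.06367731440642481 [0.0008 0.     0.001 ]
lift 0.06374467459577016 [-0.2871  0.6354 -2.588 ]
True
z err [ 0.0001 -0.0001  0.0011]
37.1667
```

View pics/w5.png

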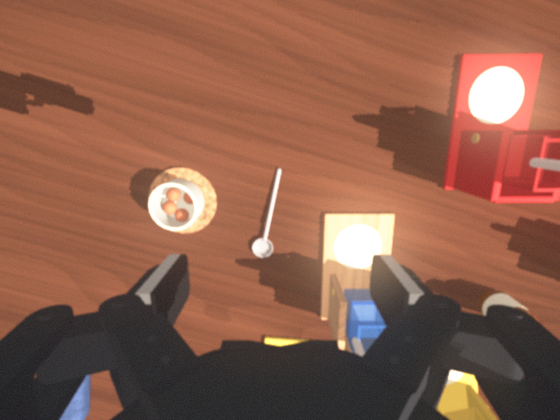

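The ramekin stands on the coaster with its four beads (rim at (176,204), coaster at (182,200)), and the bystanders haven't moved. I'll check the centring and hand in.

```bash
python3 - <<'E'
from h import *
from bench import *
c=dict(np.load("w5.npz"));d=plane(c,(176,204),.048)-plane(c,(182.5,200.5),.006);print(d)
if np.linalg.norm(d[:2])<.012: print(job_done(),state()["time"])
E
```

```text
[-0.0064  0.003   0.042 ]
the job is handed in; nothing more can be done
the job is handed in; nothing more can be done
```

I handed the job in after about 37 s of robot time. All four beads are in the ramekin, which stands about 7 mm from the coaster's centre. The drawer is back level by the camera check, and the bottles and teaspoon were not touched; no verdict came back.

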